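Switch the dust suction to the other bench inlet

TASK

Switch the dust suction over to the other inlet on the bench: with the fingertips, push the shutter that is now shut (or nearly so) fully open against its stop, and only then push the other one, which now stands open, fully shut, so that the fan always has an open inlet. Only push the wooden lips, never grip them between the fingers, and leave everything else on the bench where it is.

Things in the scene. Friction and masses are not known exactly. Their poses are not given: they have to be found in the camera images.
- inlet_a: Fixed plywood dust inlet a, 220 x 140 x 70 mm (x, y, z), origin at the centre of its underside. A 64 mm round mouth opens in its top at x = +50 mm. Two rails run along x on top, |y| 54 to 70 mm, 86 mm high; the shutter slides between them. A 58 mm pipe leaves its +x end, 64 mm high, and enters the bench at x = 160 mm.
- shutter_a (a joint): Opening of shutter a (m): 0 = fully shut, plate over the mouth; 0.085 = fully open, mouth bare. It grows as the shutter slides towards the inlet's -x. About 2.5 N of friction, plus 12 N per m/s; stays where left; hard stops at both ends. Starts shut or up to 8 mm open. Shutters a and b look alike; either may be on the left.
- lip_a (a point): Mid top edge of shutter a's dark wooden lip, 108.5 mm above the bench. The lip is an upright bar 100 mm long (inlet's y), 32 mm high, on a metal plate whose top is 76.5 mm above the bench; 16 mm thick (faces 8 mm either side along x), only 8 mm in its top 8 mm. Plate: 12 mm of it on the -x side, 88 mm on the +x side. In the inlet's frame: x = 12 mm minus the joint value, y = 0.
- inlet_b: Fixed plywood dust inlet b, 220 x 140 x 70 mm (x, y, z), origin at the centre of its underside. A 64 mm round mouth opens in its top at x = +50 mm. Two rails run along x on top, |y| 54 to 70 mm, 86 mm high; the shutter slides between them. A 58 mm pipe leaves its +x end, 64 mm high, and enters the bench at x = 160 mm.
- shutter_b (a joint): Opening of shutter b (m): 0 = fully shut, plate over the mouth; 0.085 = fully open, mouth bare. It grows as the shutter slides towards the inlet's -x. About 2.5 N of friction, plus 12 N per m/s; stays where left; hard stops at both ends. Starts 55 to 85 mm open.
- lip_b (a point): Mid top edge of shutter b's dark wooden lip, 108.5 mm above the bench. The lip is an upright bar 100 mm long (inlet's y), 32 mm high, on a metal plate whose top is 76.5 mm above the bench; 16 mm thick (faces 8 mm either side along x), only 8 mm in its top 8 mm. Plate: 12 mm of it on the -x side, 88 mm on the +x side. In the inlet's frame: x = 12 mm minus the joint value, y = 0.
- glue: Glue jar, 56 mm diameter, 100 mm tall, standing on the bench between the inlets; origin at the centre of its underside. Not to be disturbed.
- jig: Square of fibreboard 90 x 90 mm, 18 mm thick, with a 28 mm hole, standing on edge between the inlets, beyond the jar; origin under its lower edge. Not to be disturbed.
- hammer: Hammer lying on the bench at the outer left, about 260 mm long along its x; origin on its underside. Not to be disturbed.
- offcut: Wooden offcut 140 x 45 x 30 mm lying on the bench at the outer right; origin at the centre of its underside. Not to be disturbed.

How it is judged:
By the outcome, as a careful person would: the job done as asked, in the order asked, and still so for the second after the job is handed in, with the robot touching nothing.
It also fails if it takes over 48 s, if anything falls off the work surface, if the arm or the gripper's body presses on something with over 40 N, if the wrist force passes 120 N, or if a joint passes its speed limit or range.

ROBOT

A 7-joint arm with a two-finger parallel gripper is mounted at the origin on the work surface. World frame = base frame: x ahead of the robot, y to its left, z up, the work surface at z = 0. Lengths are in mm, angles in rad, forces in N, time in s.
With the tool pointing down it reaches from about 400 to 850 mm from the base axis. Payload 4.4 kg.
Tool frame: the origin (TCP) lies on the front face of the gripper's body, between the roots of the fingers; the fingertips stand 97 mm ahead of it and the grasp point (between the pads) lies 78 mm ahead of it; z points along the fingers, y is the line along which they close (so a half turn about z gives the same grasp; the last joint's range is limited). The gripper opens to 94 mm and grips with 3 to 60 N. Pads are 16 mm wide; open, the fingers measure 119 mm over their backs; the gripper's body (75 mm by 177 mm) begins 78 mm behind the grasp point.
Start: joints at [1.075, 0.628, 0.038, 1.517, -0.027, 0.996, -0.02], TCP at [270.873, -590.884, 302.678] pointing down, gripper open.
Joint ranges: [-3.06, 3.06], [-0.37, 2.12], [-1.25, 1.32], [0.18, 2.47], [-1.1, 4.24], [0.23, 1.98], [-2.94, 2.94]. Speed limits (rad/s): [2.57, 2.57, 3.14, 3.14, 3.14, 3.14, 3.14].

INTERFACE

Orientations are given as [roll, pitch, yaw] about the fixed x, y, z axes, in that order (R = Rz(yaw) Ry(pitch) Rx(roll)).
In Python, from bench import * gives the robot as it stands. The module is installed in compiled form; this text tells all that it offers.
- The arm moves only by the tool servo_tool, never from a script. Its argument "targets" is a list of rows, each an object of numbers: "tx", "ty", "tz": the shift along the tool's x, y, z in mm; "turn": the turn about the tool's z in rad. A call has 1 to 12 rows; each row shifts and turns the commanded pose from where the row before left it, along the tool's axes as they then stand; what a row does not reach is not made up. A row lasts 1/10 s, in which the tool goes at most 50 mm and 8.59 degrees, less where a joint would pass 70% of its speed; a pose out of reach is approached as far as the arm can. A call is refused whole if a number of a shift passes 50 or a number of a turn 0.15, either way. A call with a gripper value outside its range is refused whole. "fingers" is the opening in per cent of the stroke, from 0 (shut) to 100 (fully open), set as the call begins (left out, the last holds). The fingers move at their own pace and stop on an object; "squeeze" is the grip in N (left out, the last holds). Time passes only in rows, so rows that do not move let the fingers close. It gives the time, the measured TCP pose, the force, the opening and the grip force at its end, in the units of the state.
- get_state(): the state, without advancing time (a new reading comes with each control period).
- snapshot(name): name is "scene" or "top"; returns the picture (480x640x3 uint8, red, green, blue); there is no depth.
- get_calibration(name): a dict with "fx", "fy", "cx", "cy" (pixels), "rvec" (rotation vector, rad) and "tvec" (3), from world to camera coordinates, as OpenCV has them. Camera axes: x right, y down, z forward; pixel columns grow to the right and rows downward; lengths in mm; the calibration is good to about 2 mm. A picture is of the moment at which its call begins. get_calibration takes no time and is no camera call.
- finish_job(): hands the job in; it is judged then, once.
The state is a dict: "clock": time; "q": joint angles; "qvel": joint speeds; "effort": joint torques, N m; "tcp_pos": TCP position; "orientation": TCP orientation; "wrist_force": force on the tool from outside, world axes, zero at the start; "torque": the same for the moment, N m; "opening": opening from 0.0 (shut) to 1.0 (fully open); "gripper_force": force on a finger pad.
Only numpy, scipy, OpenCV 4.12 (cv2) and the standard library are available. Lean on these libraries where they do the work, as an engineer would, in place of code of your own. Each camera call takes 0.05 s, during which the arm holds its last target. There are 200 camera calls.

## Working session

There is one attempt and no reset: what is moved stays moved. The work goes in short steps, Python scripts to look and compute and a tool call to move; the robot and the scene stay as the last step left them, time stands still between calls to the robot, and variables do not carry over. Pictures are saved under pics/ and viewed, at most 10 in all, crops included, and the job is handed in when it is done.

Besides the shell and the picture viewer there is one more tool, called after "Emit:" as a command line: name --argument value ..., lists and objects as JSON in quotes. servo_tool: Moves the arm, as the interface text tells. Its arguments: {"type":"object","properties":{"targets":{"type":"array","items":{"type":"object","properties":{"tx":{"type":"number"},"ty":{"type":"number"},"tz":{"type":"number"},"turn":{"type":"number"}}}},"fingers":{"type":"number"},"squeeze":{"type":"number"}},"required":["targets"]}

```bash
mkdir -p pics; python3 - <<'E'
from bench import *
import cv2,numpy as np
for n in("scene","top"):
    im=snapshot(n); cv2.imwrite(f"pics/{n}0.png",im[:,:,::-1]); c=get_calibration(n); print(n,c)
s=get_state(); print(s["clock"],s["tcp_pos"],s["orientation"],s["wrist_force"],s["opening"])
E
```

```text
scene {'fx': 490.3735045851933, 'fy': 490.3735045851933, 'cx': 314.8555006768505, 'cy': 242.5524465239907, 'rvec': array([ 1.29531255,  2.26243183, -0.93123072]), 'tvec': array([ 322.01849928, -295.20372508, 1549.74385416])}
top {'fx': 608.1689644593584, 'fy': 608.1689644593584, 'cx': 309.65582706509076, 'cy': 237.42324586903703, 'rvec': array([ 2.2099173 , -2.15543093,  0.08899782]), 'tvec': array([ -19.24538599,  589.04073582, 1718.60728696])}
0.1 [ 270.69206486 -590.48917852  301.8792212 ] [-3.13994562e+00  3.45713439e-05  4.29782452e-01] [-0.44492546 -0.05252973 -0.3180826 ] 1.0022497570935884
```

View pics/top0.png

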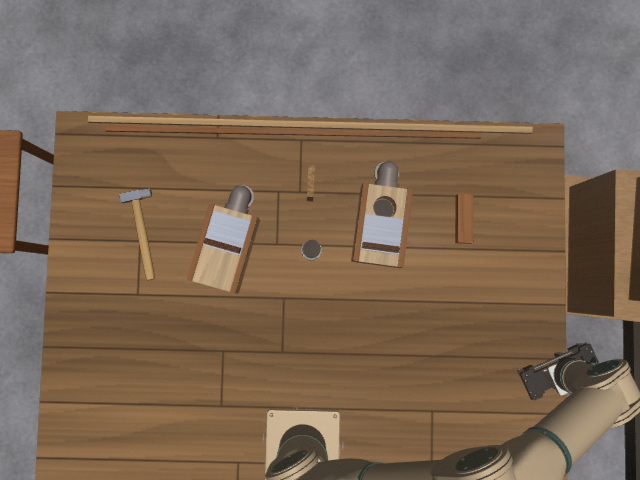

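View pics/scene0.png

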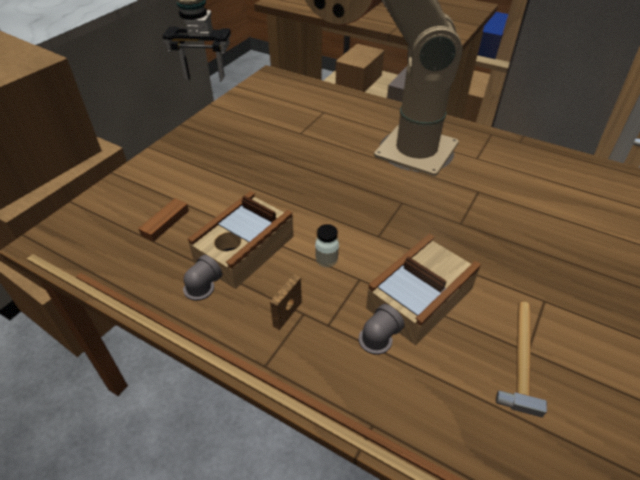

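The top view shows the left inlet at about (225,247) shut, with its lip at about (222,246). The right inlet at about (383,225) is open: mouth at (385,207), lip at (381,247). The jar is at (311,249) and the jig at (311,183). Next I'll measure the lips and rails.

```bash
cat > h.py <<'E'
from bench import *
import cv2,numpy as np
def ray(n,uv,z):
    c=get_calibration(n);K=np.array([[c["fx"],0,c["cx"]],[0,c["fy"],c["cy"]],[0,0,1]])
    R,_=cv2.Rodrigues(c["rvec"]);o=-R.T@c["tvec"]
    d=(R.T@np.linalg.inv(K)@np.c_[np.array(uv,float).reshape(-1,2),np.ones(np.size(uv)//2)].T).T
    return o+d*((z-o[2])/d[:,2])[:,None]
E
python3 - <<'E'
from h import *
im=cv2.imread("pics/top0.png"); 
A=cv2.resize(im[170:310,180:270],None,fx=4,fy=4,interpolation=cv2.INTER_CUBIC)
B=cv2.resize(im[150:290,340:430],None,fx=4,fy=4,interpolation=cv2.INTER_CUBIC)
cv2.imwrite("pics/crop0.png",np.hstack([A,B]))
hsv=cv2.cvtColor(im,cv2.COLOR_BGR2HSV)
for n,(x0,y0,x1,y1) in dict(L=(195,200,262,290),R=(355,185,410,268)).items():
    s=hsv[y0:y1,x0:x1]
    for nm,m in dict(dark=(s[...,2]<75),plate=((s[...,1]<90)&(s[...,2]>150)&(s[...,0]>90)),rail=((s[...,0]<14)&(s[...,1]>120)&(s[...,2]>80))).items():
        k,l,st,ce=cv2.connectedComponentsWithStats(m.astype(np.uint8))
        for i in range(1,k):
            if st[i,4]>60:
                p=np.argwhere(l==i)[:,::-1].astype(np.float32)
                r=cv2.minAreaRect(p); b=cv2.boxPoints(r)+[x0,y0]
                z={'dark':108.5,'plate':76.5,'rail':86}[nm]
                print(n,nm,st[i,4],(ce[i]+[x0,y0]).round(1),np.round(r[1],1),ray("top",b,z)[:,:2].round(0).tolist(),ray("top",ce[i]+[x0,y0],z)[0,:2].round(1))
E
```

```text
L plate 1083 [227.4 228.8] [38.8 28.1] [[579.0, 287.0], [655.0, 268.0], [628.0, 163.0], [552.0, 182.0]] [603.5 224.5]
L rail 459 [208.5 236. ] [54.2 47.9] [[633.0, 368.0], [685.0, 247.0], [546.0, 188.0], [495.0, 309.0]] [581.4 274.6]
L rail 414 [244.  252.9] [ 6.2 76.9] [[438.0, 209.0], [643.0, 157.0], [638.0, 140.0], [433.0, 193.0]] [537.  175.2]
R plate 1061 [382.1 229.7] [38.5 27.6] [[579.0, -148.0], [656.0, -157.0], [645.0, -263.0], [568.0, -254.0]] [ 611.6 -205.3]
R rail 399 [360.5 221.2] [ 5.8 75.8] [[526.0, -123.0], [736.0, -147.0], [734.0, -163.0], [525.0, -139.0]] [ 633.  -143.9]
R rail 350 [404.7 231. ] [ 5.3 78.6] [[512.0, -249.0], [729.0, -273.0], [728.0, -288.0], [510.0, -263.0]] [ 608.9 -266.6]
```

View pics/crop0.png

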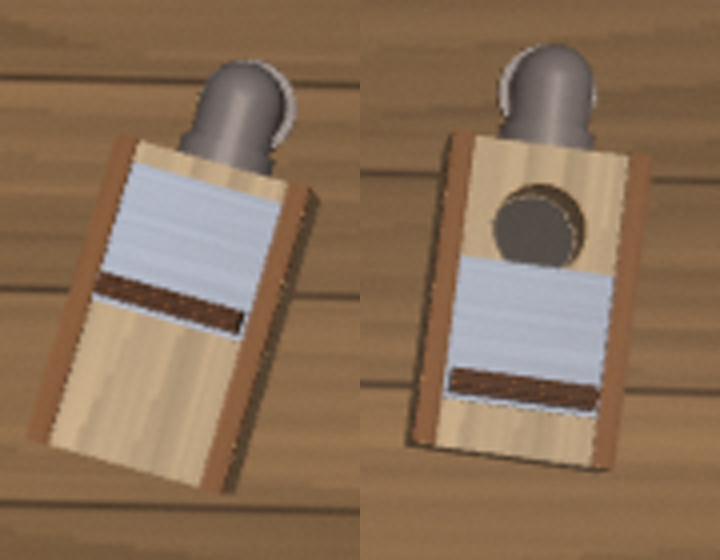

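```bash
python3 - <<'E'
from h import *
s=get_state();p=s["tcp_pos"];y=s["orientation"][2]
for n,lip,plate,th in(("L",(222.5,245.75),(227.4,228.8),-14.1),("R",(380.75,247.5),(382.1,229.7),-6.6)):
    t=np.radians(th);ex=np.array([np.cos(t),np.sin(t)])
    l1=ray("top",lip,108.5)[0,:2];l2=ray("top",plate,76.5)[0,:2]-48*ex
    print(n,l1.round(1),l2.round(1))
    off=40 if n=="L" else -40
    tgt=l1+off*ex; d=tgt-p[:2]; print("tgt",tgt.round(1),"tool shift",d@[np.cos(y),np.sin(y)],d@[np.sin(y),-np.cos(y)], "turn",-(t+np.pi-y))
E
```

```text
L [554.  231.9] [556.9 236.3]
tgt [592.8 222.2] tool shift 631.4129301669541 -604.584102657191 turn -2.465718776792861
R [ 560.  -198.4] [ 564.  -199.7]
tgt [ 520.3 -193.8] tool shift 392.1468046676111 -256.60504951302056 turn -2.5966184706924356
```

Emit:
servo_tool --targets '[{"tx":35,"ty":-33.5},{"tx":35,"ty":-33.5},{"tx":35,"ty":-33.5},{"tx":35,"ty":-33.5},{"tx":35,"ty":-33.5},{"tx":35,"ty":-33.5},{"tx":35,"ty":-33.5},{"tx":35,"ty":-33.5},{"tx":35,"ty":-33.5},{"tx":35,"ty":-33.5},{"tx":35,"ty":-33.5},{"tx":35,"ty":-33.5}]' --fingers 0 --squeeze 20

```text
$.targets[0]: bad value
```

Emit:
servo_tool --targets '[{"tx":35,"ty":-33.5},{"tx":35,"ty":-33.5},{"tx":35,"ty":-33.5},{"tx":35,"ty":-33.5},{"tx":35,"ty":-33.5},{"tx":35,"ty":-33.5},{"turn":-0.145},{"turn":-0.145},{"turn":-0.145},{"turn":-0.145},{"turn":-0.145},{"turn":-0.145}]'

```text
$.targets[0]: bad value
```

Emit:
servo_tool --targets '[{"turn":-0.145},{"turn":-0.145},{"turn":-0.145},{"turn":-0.145},{"turn":-0.145},{"turn":-0.145},{"turn":-0.145},{"turn":-0.145},{"turn":-0.145},{"turn":-0.145},{"turn":-0.145},{}]'

```text
$.targets[0]: bad value
```

Emit:
servo_tool --targets '[{"tx":35,"ty":-33.5,"tz":0,"turn":0},{"tx":35,"ty":-33.5,"tz":0,"turn":0},{"tx":35,"ty":-33.5,"tz":0,"turn":0},{"tx":35,"ty":-33.5,"tz":0,"turn":0},{"tx":35,"ty":-33.5,"tz":0,"turn":0},{"tx":35,"ty":-33.5,"tz":0,"turn":0},{"tx":35,"ty":-33.5,"tz":0,"turn":0},{"tx":35,"ty":-33.5,"tz":0,"turn":0},{"tx":35,"ty":-33.5,"tz":0,"turn":0}]' --fingers 0 --squeeze 20

```text
clock: 1.0
tcp_pos: [431.8, -183.7, 302.6]
orientation: [-3.142, 0.0, 0.43]
wrist_force: [0.7, -0.0, 0.1]
opening: 0.271
gripper_force: 0.0
```

Emit:
servo_tool --targets '[{"tx":35,"ty":-33.5,"tz":0,"turn":0},{"tx":35,"ty":-33.5,"tz":0,"turn":0},{"tx":35,"ty":-33.5,"tz":0,"turn":0},{"tx":35,"ty":-33.5,"tz":0,"turn":0},{"tx":35,"ty":-33.5,"tz":0,"turn":0},{"tx":35,"ty":-33.5,"tz":0,"turn":0},{"tx":35,"ty":-33.5,"tz":0,"turn":0},{"tx":35,"ty":-33.5,"tz":0,"turn":0},{"tx":35,"ty":-33.5,"tz":0,"turn":0}]'

```text
clock: 1.9
tcp_pos: [592.5, 221.6, 302.3]
orientation: [3.141, 0.001, 0.43]
wrist_force: [1.7, -0.8, -0.4]
opening: 0.002
gripper_force: 0.0
```

Emit:
servo_tool --targets '[{"tx":0,"ty":0,"tz":0,"turn":-0.145},{"tx":0,"ty":0,"tz":0,"turn":-0.145},{"tx":0,"ty":0,"tz":0,"turn":-0.145},{"tx":0,"ty":0,"tz":0,"turn":-0.145},{"tx":0,"ty":0,"tz":0,"turn":-0.145},{"tx":0,"ty":0,"tz":0,"turn":-0.145},{"tx":0,"ty":0,"tz":0,"turn":-0.145},{"tx":0,"ty":0,"tz":0,"turn":-0.145},{"tx":0,"ty":0,"tz":0,"turn":-0.145},{"tx":0,"ty":0,"tz":0,"turn":-0.145},{"tx":0,"ty":0,"tz":0,"turn":-0.145},{"tx":0,"ty":0,"tz":0,"turn":-0.145}]'

```text
clock: 3.1
tcp_pos: [592.1, 219.5, 302.2]
orientation: [-3.141, -0.0, 2.176]
wrist_force: [-0.0, -0.8, 1.1]
opening: 0.003
gripper_force: 0.0
```

Emit:
servo_tool --targets '[{"tx":0,"ty":0,"tz":0,"turn":-0.145},{"tx":0,"ty":0,"tz":0,"turn":-0.145},{"tx":0,"ty":0,"tz":0,"turn":-0.145},{"tx":0,"ty":0,"tz":0,"turn":-0.145},{"tx":0,"ty":0,"tz":0,"turn":-0.145},{"tx":0,"ty":0,"tz":0,"turn":0},{"tx":0,"ty":0,"tz":0,"turn":0}]'

```text
clock: 3.8
tcp_pos: [592.3, 219.5, 302.3]
orientation: [-3.141, -0.001, 2.891]
wrist_force: [0.1, -0.2, 0.4]
opening: 0.002
gripper_force: 0.0
```

Emit:
servo_tool --targets '[{"tx":0,"ty":5,"tz":35,"turn":0},{"tx":0,"ty":0,"tz":35,"turn":0},{"tx":0,"ty":0,"tz":25,"turn":0},{"tx":0,"ty":0,"tz":12,"turn":0},{"tx":0,"ty":0,"tz":0,"turn":0}]'

```text
clock: 4.3
tcp_pos: [592.9, 224.3, 194.2]
orientation: [-3.14, -0.002, 2.894]
wrist_force: [-0.6, 0.1, 0.1]
opening: 0.005
gripper_force: 0.0
```

```bash
python3 - <<'E'
from h import *
a=snapshot("scene")[:,:,::-1]; b=snapshot("top")[:,:,::-1]
f=lambda i,x,y:cv2.resize(i[y:y+150,x:x+130],None,fx=3,fy=3,interpolation=cv2.INTER_CUBIC)
cv2.imwrite("pics/c1.png",np.hstack([f(a,350,210),f(b,170,165)]))
print(get_state()["wrist_force"])
E
```

```text
[0.90277795 0.12608381 0.87436658]
```

View pics/c1.png

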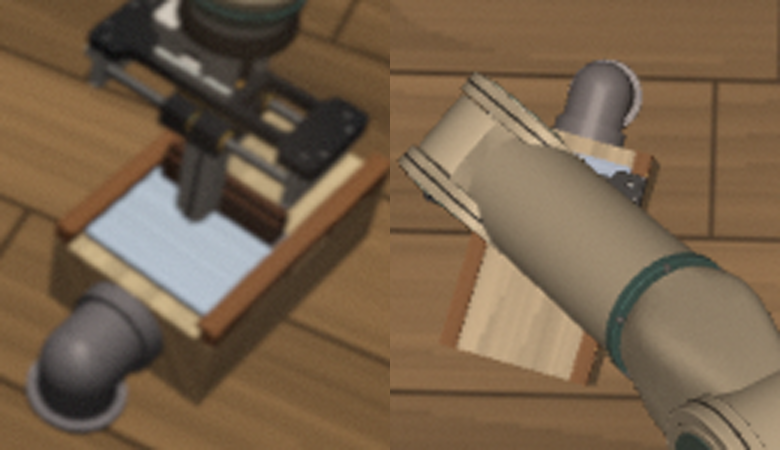

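The left view shows the closed fingertips at crop (200,215), on the pipe side of the lip and above the plate. I'll lower a little and push.

Emit:
servo_tool --targets '[{"tx":0,"ty":0,"tz":8,"turn":0},{"tx":10,"ty":0,"tz":0,"turn":0},{"tx":8,"ty":0,"tz":0,"turn":0},{"tx":5,"ty":0,"tz":0,"turn":0},{"tx":5,"ty":0,"tz":0,"turn":0},{"tx":5,"ty":0,"tz":0,"turn":0},{"tx":8,"ty":0,"tz":0,"turn":0},{"tx":8,"ty":0,"tz":0,"turn":0}]'

```text
clock: 5.2
tcp_pos: [546.0, 236.9, 188.2]
orientation: [3.141, 0.001, 2.894]
wrist_force: [3.5, -0.6, 1.0]
opening: 0.003
gripper_force: 1.8
```

Emit:
servo_tool --targets '[{"tx":8,"ty":0,"tz":0,"turn":0},{"tx":8,"ty":0,"tz":0,"turn":0},{"tx":8,"ty":0,"tz":0,"turn":0},{"tx":6,"ty":0,"tz":0,"turn":0},{"tx":6,"ty":0,"tz":0,"turn":0}]'

```text
clock: 5.7
tcp_pos: [510.6, 245.8, 187.8]
orientation: [3.141, 0.0, 2.895]
wrist_force: [2.6, 0.6, 2.1]
opening: 0.001
gripper_force: 1.6
```

Emit:
servo_tool --targets '[{"tx":4,"ty":0,"tz":0,"turn":0},{"tx":4,"ty":0,"tz":0,"turn":0},{"tx":3,"ty":0,"tz":0,"turn":0}]'

```text
clock: 6.0
tcp_pos: [500.1, 248.3, 187.7]
orientation: [3.141, -0.0, 2.895]
wrist_force: [2.4, 0.5, 1.8]
opening: 0.001
gripper_force: 1.4
```

Emit:
servo_tool --targets '[{"tx":2,"ty":0,"tz":0,"turn":0},{"tx":2,"ty":0,"tz":0,"turn":0}]'

```text
clock: 6.2
tcp_pos: [497.8, 248.8, 187.7]
orientation: [3.141, 0.002, 2.895]
wrist_force: [9.3, -0.1, -2.4]
opening: -0.0
gripper_force: 4.3
```

Emit:
servo_tool --targets '[{"tx":2,"ty":0,"tz":0,"turn":0},{"tx":0,"ty":0,"tz":0,"turn":0}]'

```text
clock: 6.4
tcp_pos: [497.6, 248.8, 187.7]
orientation: [3.14, 0.005, 2.893]
wrist_force: [9.5, 0.3, -2.3]
opening: 0.007
gripper_force: 4.7
```

Emit:
servo_tool --targets '[{"tx":2,"ty":0,"tz":0,"turn":0},{"tx":2,"ty":0,"tz":0,"turn":0},{"tx":0,"ty":0,"tz":0,"turn":0}]'

```text
clock: 6.7
tcp_pos: [497.0, 248.8, 187.8]
orientation: [3.138, 0.01, 2.892]
wrist_force: [17.7, -1.5, -8.8]
opening: 0.002
gripper_force: 8.5
```

Emit:
servo_tool --targets '[{"tx":-10,"ty":0,"tz":0,"turn":0},{"tx":-16,"ty":0,"tz":0,"turn":0},{"tx":0,"ty":0,"tz":-30,"turn":0},{"tx":0,"ty":0,"tz":-40,"turn":0},{"tx":0,"ty":0,"tz":0,"turn":0}]'

```text
clock: 7.2
tcp_pos: [516.2, 245.7, 261.2]
orientation: [3.138, 0.002, 2.895]
wrist_force: [0.5, 0.3, 0.2]
opening: 0.006
gripper_force: 0.0
```

Emit:
servo_tool --targets '[{"tx":-11.4,"ty":-42.3,"tz":0,"turn":0},{"tx":-11.4,"ty":-42.3,"tz":0,"turn":0},{"tx":-11.4,"ty":-42.3,"tz":0,"turn":0},{"tx":-11.4,"ty":-42.3,"tz":0,"turn":0},{"tx":-11.4,"ty":-42.3,"tz":0,"turn":0},{"tx":-11.4,"ty":-42.3,"tz":0,"turn":0},{"tx":-11.4,"ty":-42.3,"tz":0,"turn":0},{"tx":-11.4,"ty":-42.3,"tz":0,"turn":0},{"tx":-11.4,"ty":-42.3,"tz":0,"turn":0},{"tx":-11.4,"ty":-42.3,"tz":0,"turn":-0.133},{"tx":0,"ty":0,"tz":0,"turn":0},{"tx":0,"ty":0,"tz":0,"turn":0}]'

```text
clock: 8.4
tcp_pos: [521.7, -194.3, 256.4]
orientation: [3.14, -0.004, 3.024]
wrist_force: [0.8, 1.0, 0.2]
opening: 0.002
gripper_force: 0.0
```

```bash
python3 - <<'E'
from h import *
a=snapshot("scene")[:,:,::-1]; b=snapshot("top")[:,:,::-1]
f=lambda i,x,y:cv2.resize(i[y:y+150,x:x+130],None,fx=3,fy=3,interpolation=cv2.INTER_CUBIC)
cv2.imwrite("pics/c2.png",np.hstack([f(a,180,170),f(b,170,165)]))
s=get_state();print(s["wrist_force"],s["q"].round(2) if hasattr(s["q"],'round') else s["q"])
E
```

```text
[-0.39526877  0.57802886 -0.11180954] [ 0.78  0.65 -0.75  1.81  0.56  0.9   1.23]
```

View pics/c2.png

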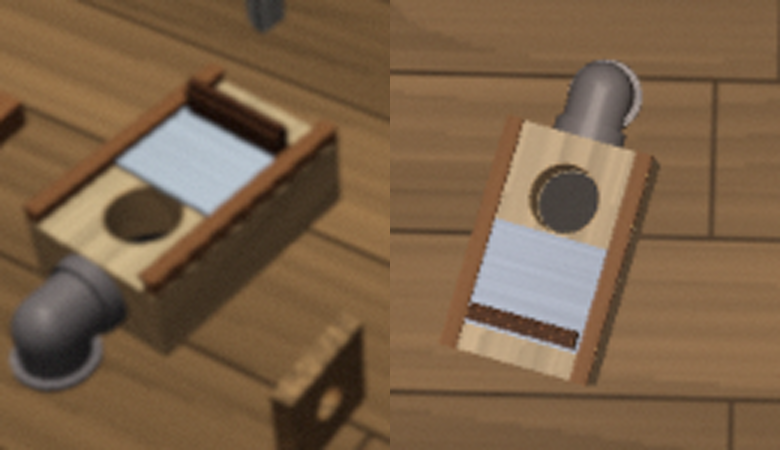

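The right crop shows the left inlet's mouth at crop (568,200) fully bare, so it is open against its stop. The gripper hangs on the robot side of the right lip. I'll lower and push that shutter shut.

Emit:
servo_tool --targets '[{"tx":0,"ty":0,"tz":25,"turn":0},{"tx":0,"ty":0,"tz":25,"turn":0},{"tx":0,"ty":0,"tz":18,"turn":0},{"tx":0,"ty":0,"tz":0,"turn":0}]'

```text
clock: 8.9
tcp_pos: [521.8, -191.4, 187.7]
orientation: [3.14, -0.005, 3.031]
wrist_force: [0.2, 0.2, 0.1]
opening: 0.004
gripper_force: 0.0
```

Emit:
servo_tool --targets '[{"tx":-8,"ty":0,"tz":0,"turn":0},{"tx":-8,"ty":0,"tz":0,"turn":0},{"tx":-5,"ty":0,"tz":0,"turn":0},{"tx":-5,"ty":0,"tz":0,"turn":0},{"tx":-5,"ty":0,"tz":0,"turn":0},{"tx":-8,"ty":0,"tz":0,"turn":0},{"tx":-8,"ty":0,"tz":0,"turn":0}]'

```text
clock: 9.6
tcp_pos: [569.9, -199.3, 189.7]
orientation: [-3.142, -0.001, 3.028]
wrist_force: [-4.3, 0.1, 2.8]
opening: 0.006
gripper_force: 1.8
```

Emit:
servo_tool --targets '[{"tx":-8,"ty":0,"tz":0,"turn":0},{"tx":-8,"ty":0,"tz":0,"turn":0},{"tx":-8,"ty":0,"tz":0,"turn":0},{"tx":-6,"ty":0,"tz":0,"turn":0},{"tx":-4,"ty":0,"tz":0,"turn":0}]'

```text
clock: 10.1
tcp_pos: [604.4, -203.1, 189.6]
orientation: [3.141, 0.0, 3.028]
wrist_force: [-2.3, 1.4, 2.2]
opening: 0.002
gripper_force: 1.5
```

Emit:
servo_tool --targets '[{"tx":-4,"ty":0,"tz":0,"turn":0},{"tx":-3,"ty":0,"tz":0,"turn":0},{"tx":-2,"ty":0,"tz":0,"turn":0}]'

```text
clock: 10.4
tcp_pos: [612.8, -204.1, 189.7]
orientation: [3.141, 0.0, 3.028]
wrist_force: [-2.8, 1.2, 1.3]
opening: 0.005
gripper_force: 1.4
```

Emit:
servo_tool --targets '[{"tx":-2,"ty":0,"tz":0,"turn":0},{"tx":-2,"ty":0,"tz":0,"turn":0},{"tx":0,"ty":0,"tz":0,"turn":0}]'

```text
clock: 10.7
tcp_pos: [616.9, -204.5, 189.7]
orientation: [3.141, 0.001, 3.028]
wrist_force: [-1.0, 0.9, 0.4]
opening: 0.005
gripper_force: 0.8
```

Emit:
servo_tool --targets '[{"tx":-2,"ty":0,"tz":0,"turn":0},{"tx":-2,"ty":0,"tz":0,"turn":0},{"tx":0,"ty":0,"tz":0,"turn":0}]'

```text
clock: 11.0
tcp_pos: [620.9, -205.0, 189.6]
orientation: [3.141, 0.0, 3.028]
wrist_force: [-1.5, 0.4, 0.2]
opening: 0.003
gripper_force: 0.9
```

Emit:
servo_tool --targets '[{"tx":-2,"ty":0,"tz":0,"turn":0},{"tx":-2,"ty":0,"tz":0,"turn":0},{"tx":0,"ty":0,"tz":0,"turn":0}]'

```text
clock: 11.3
tcp_pos: [623.5, -205.3, 189.6]
orientation: [-3.141, -0.003, 3.028]
wrist_force: [-5.7, 1.3, 3.3]
opening: 0.001
gripper_force: 2.9
```

Emit:
servo_tool --targets '[{"tx":-2,"ty":0,"tz":0,"turn":0},{"tx":-2,"ty":0,"tz":0,"turn":0},{"tx":0,"ty":0,"tz":0,"turn":0}]'

```text
clock: 11.6
tcp_pos: [624.3, -205.3, 189.5]
orientation: [-3.14, -0.011, 3.028]
wrist_force: [-14.7, 2.7, 10.4]
opening: 0.001
gripper_force: 7.1
```

Emit:
servo_tool --targets '[{"tx":10,"ty":0,"tz":0,"turn":0},{"tx":18,"ty":0,"tz":0,"turn":0},{"tx":0,"ty":0,"tz":-30,"turn":0},{"tx":0,"ty":0,"tz":-45,"turn":0},{"tx":0,"ty":0,"tz":-45,"turn":0},{"tx":30,"ty":-30,"tz":0,"turn":0},{"tx":30,"ty":-35,"tz":0,"turn":0},{"tx":30,"ty":-35,"tz":0,"turn":0},{"tx":30,"ty":-35,"tz":0,"turn":0},{"tx":20,"ty":-35,"tz":0,"turn":0},{"tx":0,"ty":-40,"tz":0,"turn":0},{"tx":0,"ty":0,"tz":0,"turn":0}]'

```text
clock: 12.8
tcp_pos: [435.5, -403.1, 309.5]
orientation: [-3.137, 0.002, 3.017]
wrist_force: [-0.1, -0.3, -0.0]
opening: 0.002
gripper_force: 0.0
```

```bash
python3 - <<'E'
from h import *
a=snapshot("scene")[:,:,::-1]; b=snapshot("top")[:,:,::-1]
cv2.imwrite("pics/c3.png",np.hstack([cv2.resize(a[160:400,140:540],(400,240)),b[110:350,100:500]]))
f=lambda i,x,y:cv2.resize(i[y:y+150,x:x+130],None,fx=3,fy=3,interpolation=cv2.INTER_CUBIC)
cv2.imwrite("pics/c4.png",np.hstack([f(a,180,170),f(b,320,140)]))
print(get_state()["wrist_force"])
E
```

```text
[ 0.05400787  0.36514389 -0.1050908 ]
```

View pics/c3.png

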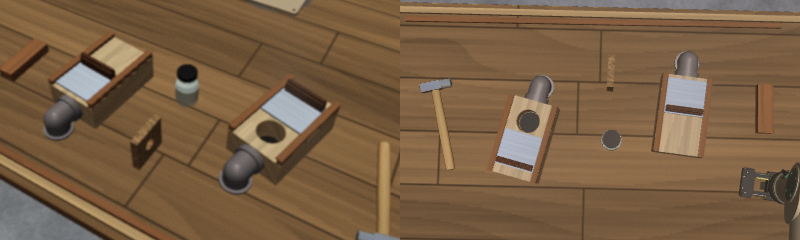

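View pics/c4.png

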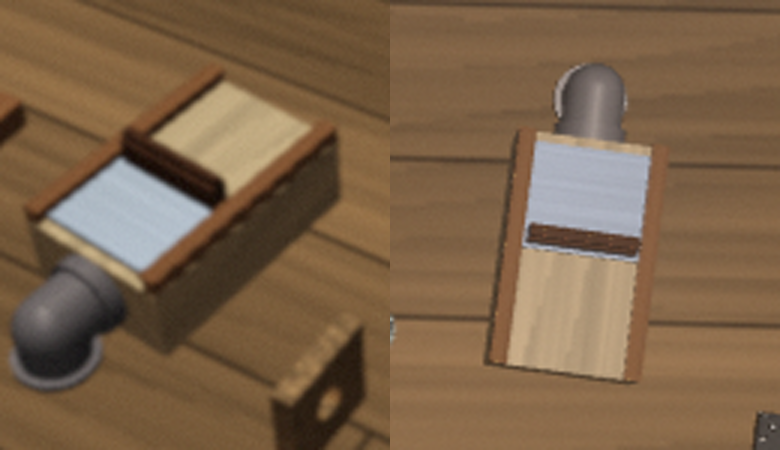

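The left inlet is fully open, with its mouth bare at (528,121) in the composite. The right one is shut, with only about 10 mm of wood showing past the plate end at crop (595,145), as expected. The jar, jig, hammer and offcut look unmoved, and the arm is clear of everything.

```bash
python3 -c "
from bench import *
print(finish_job())"
```

```text
the job is handed in; nothing more can be done
None
```

The left shutter was pushed fully open to its stop first, then the right one fully shut to its stop; the other items on the bench look unmoved in the final pictures, and the job was handed in at about 13 s with the arm clear.

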